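# Turn the pale carving panel end for end in its holding cradle

### The arm

A 6-joint arm with a two-finger parallel gripper is mounted at the origin on the work surface. World frame = base frame: x ahead of the robot, y to its left, z up, the work surface at z = 0. Lengths are in mm, angles in degrees, forces in N, time in s.
With the tool pointing down it reaches from about 275 to 825 mm from the base axis. Payload 4.9 kg.
Tool frame: the origin (TCP) lies midway between the tips of the shut fingers; the grasp point (between the pads) lies r.grasp_offset behind it (r.grasp_offset is the distance from the TCP to the grasp point, in mm); z points along the fingers, y is the line along which they close (so a half turn about z gives the same grasp; the last joint's range is limited). The gripper opens to 85 mm and grips with 20 to 120 N. Pads are 22 mm wide; open, the fingers measure 114 mm over their backs; the gripper's body (76 mm by 85 mm) begins 54 mm behind the grasp point. The pads swing forward as they close: fully open they stand 13 mm farther back than shut.
Start: joints at [-77.303, 18.69, -11.035, 60.275, 0, 82.311], TCP at [191.6, -515.566, 204.581] pointing down, gripper open.
Joint ranges: [-152.03, 152.03], [-55.5, 102.48], [-74.3, 77.21], [-110.64, 120.58], [-84.22, 78.4], [-180, 180]. Speed limits (degrees/s): [147.25, 147.25, 180, 180, 180, 180].

### API

Orientations are given as a 3x3 rotation matrix whose columns are the frame's x, y, z axes.
In Python, from station import r, imaging, finder gives the robot as it stands. The module is installed in compiled form; this text tells all that it offers.
- The arm moves only by the tool apply_moves, never from a script. Its argument "deltas" is a list that holds one entry, the list of rows, each a list of 7 numbers: the closure, from 0 (fully open) to 1 (shut), then the shift along the tool's x, y, z in units of 50 mm (1.0 is 50 mm), then the turn, a rotation vector about the tool's x, y, z in units of 10 degrees (1.0 is 10 degrees). In form: [[[hand, x, y, z, rx, ry, rz], ...]]. A call has 1 to 5 rows; each row is the pose to reach, as a shift and turn from the pose commanded when the call began, along the tool's axes at that moment; what a row does not reach only later rows make up. A row lasts 1/8 s, in which the tool goes at most 62.5 mm and 10.7 degrees, less where a joint would pass 70% of its speed; a pose out of reach is approached as far as the arm can. A call with a gripper value outside its range is refused whole. The fingers move at their own pace and stop on an object; "newtons" is the grip in N (left out, the last holds). Time passes only in rows, so rows that repeat a pose let the fingers close. It gives the time, the measured TCP pose, the force, the opening and the grip force at its end, in the units of the state.
- r.state(): the state, without advancing time (a new reading comes with each control period).
- imaging.read_camera(name): name is "side" or "top"; returns the picture (480x640x3 uint8, blue, green, red); there is no depth.
- imaging.camera_info(name): a dict with "fov_y" (degrees; the focal length in pixels is half the picture's height over the tangent of half this angle, whatever the lens; pixels are square), "cx", "cy" (the principal point, pixels), "eye" and "attitude" of the camera in the world. Camera axes: x right, y down, z forward; pixel columns grow to the right and rows downward; lengths in mm; the calibration is good to about 2 mm. A picture is of the moment at which its call begins. camera_info takes no time and is no camera call.
- r.hand_in(): hands the job in; it is judged then, once.
Trained networks look in the newest picture that a camera, given by its name, has taken for a name from the list of things; names that differ only in an ending like _2 or _b are one class to them, and where a whole thing is asked for, a point or a joint stands for the part that bears it (a point fixed in the world has none). Each returns a list of dicts, best first, with "p" (0 to 1); they miss things now and then, are a little off and sometimes report something else, mostly with a low value. They report only what shows in the picture. A call takes as long as a camera call. They do not tell look-alikes from the thing itself.
- finder.spot_in(camera, label): "at" ([x, y, z] in mm, in the coordinates of the camera as it stood for that picture, good to about 4 mm: the middle of the surface that is visible of it).
- finder.landmark_of(camera, label): "at" ([x, y, z] in mm, in the coordinates of the camera as it stood for that picture, good to about 4 mm: a listed point, or the origin of a listed thing).
The state is a dict: "t": time; "joints": joint angles; "qd": joint speeds; "tau": joint torques, N m; "ee_pos": TCP position; "tool_rot": TCP orientation; "wrist_force": force on the tool from outside, world axes, zero at the start; "ft_torque": the same for the moment, N m; "gripper_width": opening from 0.0 (shut) to 1.0 (fully open); "finger_force": force on a finger pad.
Only numpy, scipy, OpenCV 4.12 (cv2) and the standard library are available. Lean on these libraries where they do the work, as an engineer would, in place of code of your own. Each camera call takes 0.05 s, during which the arm holds its last target. There are 200 camera calls.

### The job

The pale wooden panel lies the wrong way round in its blue holding cradle. Lift it clear by the square block in its middle, turn it half a turn and set it fully home in the same cradle, so that its plain, uncarved end is at the red rail; put it down, do not drop it. Leave the dark panel where it is.

Things in the scene. Friction and masses are not known exactly. Their poses are not given: they have to be found in the camera images.
- pale_panel_block (a point): Centre of the 36 x 36 x 52 mm square block to grip, on the middle of the loose pale wood panel (board 180 x 100 x 24 mm, 0.25 kg). 50 mm above the underside, 26 mm below the block's top. Block faces are square to the panel's axes: x along the 180 mm, to the carved end; z up. Low scrolls (8 mm high) lie 57 to 90 mm from the middle at +x; the -x end is plain.
- pale_panel_plain_end (a point): Middle of the plain, uncarved end face of the pale panel: 90 mm from the block's axis along the panel's -x, 12 mm above its underside. Axes as for the panel.
- pale_cradle_floor (a point): Middle of the floor of the pale panel's blue cradle (fixed), 6 mm above the bench. x: along its length to its red end rail (others blue); z up. Floor 186 x 106 mm (3 mm play each side); rails 18 mm high slope out to 7 mm play at their top. Seated, the block's centre is 50 mm above this point. At the start the carved end is at the red rail.
- dark_panel_block (a point): Centre of the block of the dark brown wood panel, same shape and size, in a second such cradle (each about 240 x 160 mm outside; they may stand either side), its plain end already at the red rail. To be left alone.
There are look-alikes about, which are no part of the job. Leave any green or purple look-alike of the part that bears pale_panel_block alone.

How it is judged (in metres and radians):
On the way:
1. the pale panel has been lifted clear of its cradle (underside at least 25 mm above the cradle's floor) (z of pale_panel_block in the frame of pale_cradle_floor above 0.075 m), for 0.1 s.
At the end, for the whole second after the job is handed in: The pale panel rests in its own cradle, level within 4.5 degrees, down within 5 mm of seated, its middle within 12 mm of the cradle's, its plain end face over 78 mm from the cradle's middle towards the red rail; the dark panel is within 15 mm of where it began (horizontal distance between pale_panel_block and pale_cradle_floor below 0.012 m and x of pale_panel_plain_end in the frame of pale_cradle_floor above 0.078 m and z of pale_panel_block in the frame of pale_cradle_floor below 0.055 m and angle between pale_panel_block's own z axis and vertical below 0.08 rad and linear speed of pale_panel below 0.02 m/s and distance of dark_panel_block from where it was at the start of the episode below 0.015 m); the robot touches nothing.
It fails at once if the pale panel is let go more than 30 mm above its seat (dropped) (z of pale_panel_block in the frame of pale_cradle_floor above 0.08 m and contact force between the fingers and pale_panel below 0.05 N).
It fails at once if the dark panel is moved by more than 15 mm (distance of dark_panel_block from where it was at the start of the episode above 0.015 m).
It also fails if it takes over 42 s, if anything falls off the work surface, if the arm or the gripper's body presses on something with over 40 N, if the wrist force passes 120 N, or if a joint passes its speed limit or range.

## Working session

There is one attempt and no reset: what is moved stays moved. The work goes in short steps, Python scripts to look and compute and a tool call to move; the robot and the scene stay as the last step left them, time stands still between calls to the robot, and variables do not carry over. Pictures are saved under pics/ and viewed, at most 10 in all, crops included, and the job is handed in when it is done.

Besides the shell and the picture viewer there is one more tool, called after "Emit:" in YAML: its name, and indented under it one key for each argument. apply_moves: Moves the arm, as the interface text tells. Its arguments: {"type":"object","properties":{"deltas":{"type":"array"},"newtons":{"type":"number"}},"required":["deltas"]}

```bash
mkdir -p pics; cat > h.py <<'E'
import numpy as np, cv2
from station import r, imaging, finder
def look(c,f):
    im=imaging.read_camera(c); cv2.imwrite('pics/'+f,im); return im
def cam(c):
    i=imaging.camera_info(c); return i,np.array(i['eye'],float),np.array(i['attitude'],float)
def w(c,p):
    i,e,A=cam(c); return e+A@np.array(p)
def px(c,P):
    i,e,A=cam(c); q=A.T@(np.array(P)-e); f=240/np.tan(np.radians(i['fov_y']/2)); return np.array([i['cx']+f*q[0]/q[2],i['cy']+f*q[1]/q[2]])
def ray(c,u,v,z):
    i,e,A=cam(c); f=240/np.tan(np.radians(i['fov_y']/2)); d=A@np.array([(u-i['cx'])/f,(v-i['cy'])/f,1]); return e+d*(z-e[2])/d[2]
E
python3 - <<'E'
from h import *
print(imaging.camera_info('top'),imaging.camera_info('side'),r.grasp_offset,r.state())
for c in('top','side'):
    look(c,c+'1.png')
    for l in('pale_panel_block','pale_panel_plain_end','pale_cradle_floor','dark_panel_block'):
        for d in finder.landmark_of(c,l):
            P=w(c,d['at']); print(c,l,round(d['p'],2),P.round(0),px(c,P).round(0))
E
```

```text
{'fov_y': 47.56909909275693, 'cx': 321.06270302332763, 'cy': 243.95164651037607, 'eye': array([ 351.46181101,    5.96865928, 1220.36379141]), 'attitude': array([[ 0.02301806, -0.98772209,  0.15451618],
       [-0.99939287, -0.02677714, -0.02229081],
       [ 0.02615462, -0.15390928, -0.98773877]])} {'fov_y': 46.13904596361682, 'cx': 322.58469790867565, 'cy': 233.59512157789032, 'eye': array([ 72.4404259 , 953.93329795, 876.76541911]), 'attitude': array([[-0.89409974, -0.27728955,  0.35170465],
       [-0.44753929,  0.52308348, -0.72532217],
       [ 0.01715337, -0.80591202, -0.59178677]])} 18.700000000000003 {'t': 0.0, 'joints': array([-7.73035703e+01,  1.87329689e+01, -1.10922807e+01,  6.02757796e+01,
       -1.66229557e-03,  8.23104808e+01]), 'qd': array([-0.05562362, -0.01217534, -0.03406239,  0.12752615,  0.02031332,
        0.13695552]), 'tau': array([ 2.79832195e-03, -4.43396151e+01,  2.62440294e+01,  1.53807085e-02,
        1.52414691e-04,  1.15679157e-06]), 'ee_pos': array([ 191.44369466, -514.92107804,  203.79256575]), 'tool_rot': array([[ 9.37367479e-01,  3.48341839e-01, -4
[... 605 characters left out ...]
pale_panel_plain_end 0.78 [897. 264.  10.] [203.  90.]
top pale_panel_plain_end 0.77 [308. 189.   8.] [222. 347.]
top pale_panel_plain_end 0.68 [443. 184.  19.] [227. 285.]
top dark_panel_block 0.97 [ 581. -184.   58.] [397. 224.]
side pale_panel_block 0.83 [269. 273.  52.] [384. 370.]
side pale_panel_block 0.77 [ 331. -110.   50.] [419. 249.]
side pale_panel_block 0.76 [817. 228.  51.] [166. 269.]
side pale_panel_block 0.72 [533. 167.  53.] [288. 291.]
side pale_panel_plain_end 0.94 [ 413. -145.   12.] [391. 244.]
side pale_panel_plain_end 0.86 [309. 192.  11.] [379. 348.]
side pale_panel_plain_end 0.79 [900. 264.  15.] [130. 279.]
side pale_panel_plain_end 0.62 [448. 187.  21.] [319. 321.]
```

View pics/top1.png

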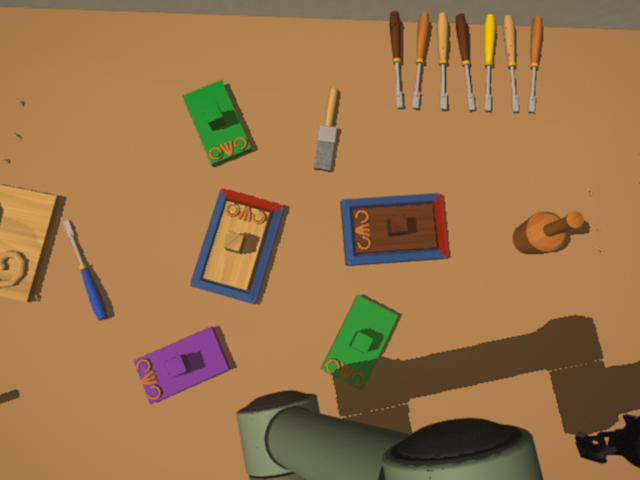

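View pics/side1.png

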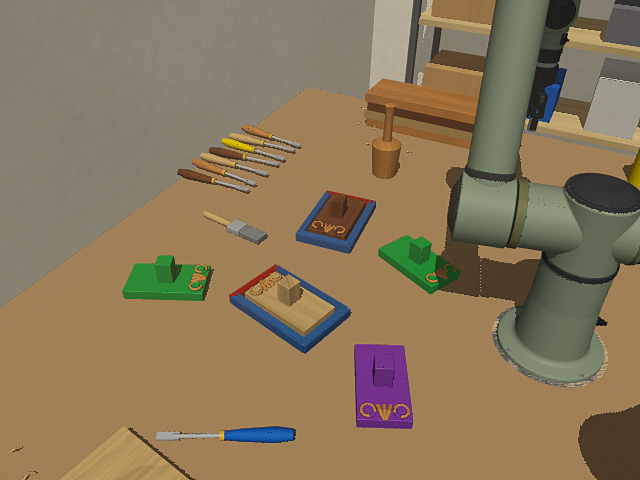

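The top view shows four block-bearing panels besides the dark one at (400,225). These are green at (218,118), green at (362,342), purple at (178,365) and pale wood at (236,243). Only the last is pale wood in a blue cradle, and its carved end is at the red rail (250,200), so it fits the description. I'll confirm it in a crop and measure the outlines.

```bash
python3 - <<'E'
from h import *
im=cv2.imread('pics/top1.png'); x0,y0=175,175
c=im[y0:y0+140,x0:x0+130]; hsv=cv2.cvtColor(c,cv2.COLOR_BGR2HSV)
H,S,V=[a.astype(int) for a in cv2.split(hsv)]
frame=(((H>95)&(H<130)&(S>100))|(((H<6)|(H>172))&(S>170))).astype(np.uint8)
cn,_=cv2.findContours(frame,cv2.RETR_EXTERNAL,2); k=max(cn,key=cv2.contourArea)
pale=np.zeros_like(frame); cv2.drawContours(pale,[k],-1,1,-1)
pale=((pale>0)&(frame==0)&(V>110)).astype(np.uint8)
cn2,_=cv2.findContours(pale,cv2.RETR_EXTERNAL,2); k2=max(cn2,key=cv2.contourArea)
vis=cv2.resize(c,None,fx=4,fy=4,interpolation=2)
for kk,z,n in((k,15,'frame'),(k2,30,'board')):
    P=np.array([ray('top',u+x0,v+y0,z)[:2] for u,v in kk[:,0]],np.float32)
    (cx,cy),(a,b),an=cv2.minAreaRect(P); print(n,cx,cy,a,b,an)
    cv2.drawContours(vis,[kk*4+2],-1,(0,255,0),1)
cv2.imwrite('pics/crop1.png',vis)
E
```

```text
Traceback (most recent call last):
ValueError: max() iterable argument is empty
```

```bash
cat > seg.py <<'E'
from h import *
def seg(f,out,bz=30):
    im=cv2.imread('pics/'+f); x0,y0=175,175
    c=im[y0:y0+140,x0:x0+130]; hsv=cv2.cvtColor(c,cv2.COLOR_BGR2HSV)
    H,S,V=[a.astype(int) for a in cv2.split(hsv)]
    frame=(((H>95)&(H<130)&(S>90))|(((H<6)|(H>172))&(S>170))).astype(np.uint8)
    n,lab,st,_=cv2.connectedComponentsWithStats(frame); 
    pts=np.argwhere(np.isin(lab,[i for i in range(1,n) if st[i,4]>60]))[:,::-1].astype(np.int32)
    k=cv2.convexHull(pts.reshape(-1,1,2))
    m=np.zeros_like(frame); cv2.drawContours(m,[k],-1,1,-1)
    pale=((cv2.erode(m,np.ones((5,5)))>0)&(frame==0)&(V>110)&(S>60)&(H>8)).astype(np.uint8)
    cn2,_=cv2.findContours(pale,cv2.RETR_EXTERNAL,2); k2=max(cn2,key=cv2.contourArea)
    vis=cv2.resize(c,None,fx=4,fy=4,interpolation=2)
    for kk,z,n in((k,15,'frame'),(k2,bz,'board')):
        P=np.array([ray('top',u+x0,v+y0,z)[:2] for u,v in kk[:,0]],np.float32)
        print(n,cv2.minAreaRect(P))
        cv2.drawContours(vis,[kk*4+2],-1,(0,255,0),1)
    cv2.imwrite('pics/'+out,vis)
E
python3 -c "
from seg import *
seg('top1.png','crop1.png')"
```

```text
frame ((533.22314453125, 165.17428588867188), (148.6044464111328, 228.36219787597656), 75.53141784667969)
board ((531.7949829101562, 165.9899139404297), (100.70745849609375, 182.1377410888672), 75.86824035644531)
```

View pics/crop1.png

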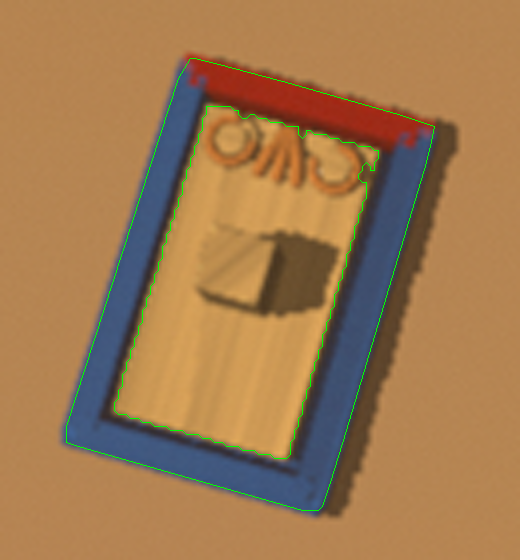

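The crop confirms the pale wood panel in the blue cradle with its scrolls at the red rail. Its outline measures 182x101 mm against a true 180x100. The centre is about (532,166), and its x axis is at -14.3°, so the block-gripping yaw is 75.7° (joint 6 goes from about 121° to -58° in the half turn). Moving now.

Emit:
apply_moves:
  deltas:
    - [[0,0.84,-0.78,0,0,0,-0.55],[0,1.68,-1.56,0,0,0,-1.1],[0,2.52,-2.34,0,0,0,-1.65],[0,3.35,-3.12,0,0,0,-2.2],[0,4.2,-3.9,0,0,0,-2.76]]
  newtons: 50

```text
t: 1.12
ee_pos: [321.2, -258.2, 204.9]
tool_rot: [[0.667, 0.745, 0.001], [0.745, -0.667, -0.001], [0.0, 0.001, -1.0]]
wrist_force: [0.5, -0.3, 0.7]
gripper_width: 1.004
finger_force: 0.0
```

```bash
cat >> h.py <<'E'
def to(P,yaw):
    s=r.state(); R=s['tool_rot']; p=s['ee_pos']; d=R.T@(np.array(P)-p)
    y=np.degrees(np.arctan2(R[1,0],R[0,0])); print('t',round(s['t'],2),'ee',p.round(1),'yaw',round(y,1),'tilt',np.degrees(R[:2,2]).round(2),'j',s['joints'].round(0),'F',s['wrist_force'].round(1),'ff',s['finger_force'],'w',round(s['gripper_width'],3))
    print('delta',(d/50).round(3),'rz',round(-((yaw-y+180)%360-180)/10,3))
E
python3 -c "
from h import *
to([532,166,200],75.7)"
```

```text
t 1.12 ee [ 321.2 -258.2  204.9] yaw 48.1 tilt [ 0.05 -0.04] j [-49.   4. -30.  56.   0.  83.] F [ 0.5 -0.3  0.7] ff 0.0 w 1.004
delta [ 9.132 -2.522  0.095] rz -2.757
```

Emit:
apply_moves:
  deltas:
    - [[0,1.0,-0.28,0,0,0,-0.3],[0,2.0,-0.55,0,0,0,-0.6],[0,3.0,-0.83,0,0,0,-0.9],[0,4.0,-1.1,0,0,0,-1.2],[0,5.0,-1.38,0,0,0,-1.5]]

```text
t: 1.75
ee_pos: [437.4, -26.1, 204.9]
tool_rot: [[0.453, 0.892, 0.001], [0.892, -0.453, -0.0], [0.0, 0.001, -1.0]]
wrist_force: [0.5, 0.6, 0.2]
gripper_width: 1.0
finger_force: 0.0
```

```bash
python3 -c "
from h import *
to([532,166,160],75.7)"
```

```text
t 1.75 ee [437.4 -26.1 204.9] yaw 63.1 tilt [ 0.06 -0.03] j [-13.   7. -27.  57.  -0. 104.] F [0.5 0.6 0.2] ff 0.0 w 1.0
delta [ 4.283 -0.053  0.899] rz -1.261
```

Emit:
apply_moves:
  deltas:
    - [[0,1.0,-0.01,0,0,0,-0.3],[0,2.0,-0.02,0,0,0,-0.6],[0,3.1,-0.03,0.2,0,0,-0.9],[0,4.2,-0.05,0.4,0,0,-1.26],[0,4.26,-0.05,0.8,0,0,-1.26]]

```text
t: 2.38
ee_pos: [533.1, 166.6, 164.6]
tool_rot: [[0.244, 0.97, 0.003], [0.97, -0.244, 0.001], [0.002, 0.003, -1.0]]
wrist_force: [-0.2, -0.7, 0.5]
gripper_width: 0.999
finger_force: 0.0
```

```bash
python3 - <<'E'
from h import *
to([532,166,40],75.7)
look('top','top2.png'); im=look('side','side2.png')
cv2.imwrite('pics/side2c.png',cv2.resize(im[140:360,190:390],None,fx=3,fy=2.7))
for c in('side','top'):
    for d in finder.landmark_of(c,'pale_panel_block'):
        P=w(c,d['at']); print(c,round(d['p'],2),P.round(0),px(c,P).round(0))
E
```

```text
t 2.38 ee [533.1 166.6 164.6] yaw 75.9 tilt [0.17 0.06] j [ 10.  21. -14.  55.   0. 114.] F [-0.2 -0.7  0.5] ff 0.0 w 0.999
delta [-0.021 -0.025  2.493] rz 0.016
side 0.91 [537. 166.  53.] [287. 290.]
side 0.87 [817. 227.  50.] [166. 269.]
side 0.63 [ 330. -109.   49.] [419. 250.]
side 0.61 [269. 276.  49.] [384. 372.]
top 0.9 [527. 171.  56.] [232. 244.]
top 0.88 [ 321. -109.   54.] [361. 344.]
top 0.85 [824. 228.  49.] [214. 114.]
```

View pics/side2c.png

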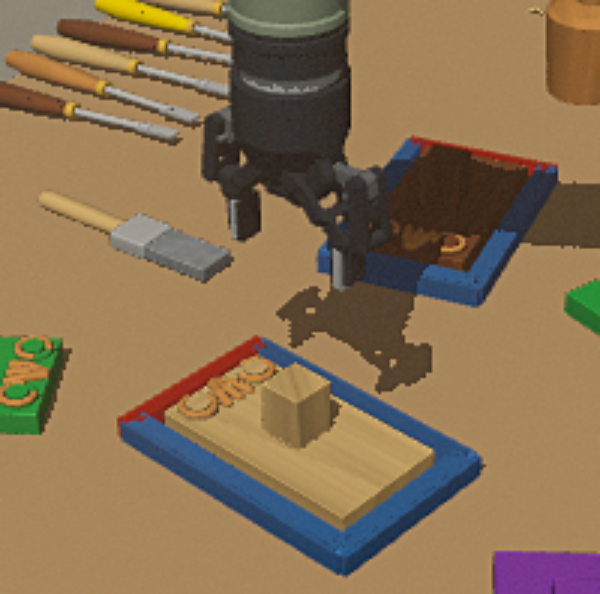

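The gripper hangs open over the block, with the finger line along the panel's long axis and the tips around crop (240,235) and (345,285). The networks agree on a block at about (532,168). Descending.

Emit:
apply_moves:
  deltas:
    - [[0,0,-0.02,0.8,0,0,0.02],[0,0,-0.02,1.6,0,0,0.02],[0,0,-0.02,2.1,0,0,0.02],[0,0,-0.02,2.4,0,0,0.02],[0,0,-0.02,2.4,0,0,0.02]]

```text
t: 3.2
ee_pos: [529.9, 162.9, 44.6]
tool_rot: [[0.253, 0.967, -0.001], [0.967, -0.253, -0.0], [-0.0, -0.001, -1.0]]
wrist_force: [-0.9, -0.0, -0.4]
gripper_width: 1.002
finger_force: 0.0
```

```bash
python3 - <<'E'
from h import *
to([532,166.5,41],75.7)
E
```

```text
t 3.2 ee [529.9 162.9  44.6] yaw 75.3 tilt [-0.04 -0.01] j [  9.  28. -22.  40.  -0. 114.] F [-0.9 -0.  -0.4] ff 0.0 w 1.002
delta [0.08  0.021 0.072] rz -0.037
```

Emit:
apply_moves:
  deltas:
    - [[0,0.08,0.02,0.07,0,0,-0.04],[0.4,0.08,0.02,0.07,0,0,-0.04],[0.7,0.08,0.02,0.07,0,0,-0.04],[1,0.08,0.02,0.07,0,0,-0.04],[1,0.08,0.02,0.07,0,0,-0.04]]
  newtons: 50

```text
t: 3.82
ee_pos: [532.5, 167.2, 41.7]
tool_rot: [[0.245, 0.969, 0.001], [0.969, -0.245, 0.0], [0.001, 0.001, -1.0]]
wrist_force: [-0.3, 0.8, 4.4]
gripper_width: 0.405
finger_force: 51.8
```

Emit:
apply_moves:
  deltas:
    - [[1,0,0,0,0,0,0],[1,0,0,0,0,0,0],[1,0,0,0,0,0,0]]

```text
t: 4.2
ee_pos: [532.6, 167.2, 41.7]
tool_rot: [[0.245, 0.969, 0.001], [0.969, -0.245, 0.0], [0.001, 0.001, -1.0]]
wrist_force: [-1.1, 0.5, 6.5]
gripper_width: 0.402
finger_force: 51.9
```

```bash
python3 - <<'E'
from h import *
to([532,166.5,41],75.7)
E
```

```text
t 4.2 ee [532.6 167.2  41.7] yaw 75.8 tilt [0.06 0.02] j [ 10.  29. -22.  39.   0. 114.] F [-1.1  0.5  6.5] ff 51.94784939289093 w 0.402
delta [-0.016 -0.007  0.014] rz 0.009
```

Emit:
apply_moves:
  deltas:
    - [[1,0,0,-0.2,0,0,0],[1,0,0,-0.5,0,0,0],[1,0,0,-0.9,0,0,0],[1,0,0,-1.4,0,0,0],[1,0,0,-1.8,0,0,0]]
  newtons: 80

```text
t: 4.82
ee_pos: [532.2, 167.1, 132.7]
tool_rot: [[0.246, 0.969, 0.001], [0.969, -0.246, 0.0], [0.0, 0.001, -1.0]]
wrist_force: [0.9, 0.6, -2.4]
gripper_width: 0.396
finger_force: 81.8
```

Emit:
apply_moves:
  deltas:
    - [[1,0,0,0,0,0,0.5],[1,0,0,0,0,0,1.4],[1,0,0,0,0,0,2.3],[1,0,0,0,0,0,3.2],[1,0,0,0,0,0,4.0]]

```text
t: 5.45
ee_pos: [531.9, 167.0, 131.7]
tool_rot: [[0.814, 0.581, -0.0], [0.581, -0.814, -0.0], [-0.0, 0.0, -1.0]]
wrist_force: [0.2, 0.3, -2.3]
gripper_width: 0.393
finger_force: 81.9
```

```bash
python3 - <<'E'
from h import *
to([532,166.5,132],-104.3)
im=look('side','side3.png')
cv2.imwrite('pics/side3c.png',cv2.resize(im[140:360,190:390],None,fx=3,fy=2.7))
E
```

```text
t 5.45 ee [531.9 167.  131.7] yaw 35.5 tilt [-0.01 -0.  ] j [ 10.  23. -16.  51.  -0. 154.] F [ 0.2  0.3 -2.3] ff 81.93045616149902 w 0.393
delta [-0.005  0.009 -0.007] rz 13.981
```

View pics/side3c.png

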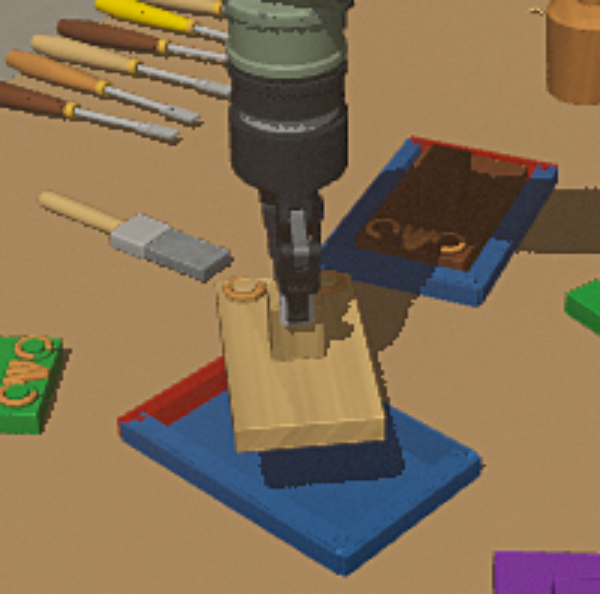

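The panel hangs level and clear of the cradle. That positive turn takes joint 6 towards its limit (154°), so I'll turn the other way, 220° in negative rz.

Emit:
apply_moves:
  deltas:
    - [[1,0,0,0,0,0,-0.6],[1,0,0,0,0,0,-1.6],[1,0,0,0,0,0,-2.6],[1,0,0,0,0,0,-3.6],[1,0,0,0,0,0,-4.6]]

```text
t: 6.12
ee_pos: [531.9, 167.0, 131.5]
tool_rot: [[0.135, 0.991, -0.0], [0.991, -0.135, -0.0], [-0.0, -0.0, -1.0]]
wrist_force: [0.3, 1.2, -2.6]
gripper_width: 0.391
finger_force: 81.8
```

Emit:
apply_moves:
  deltas:
    - [[1,0,0,0,0,0,-1],[1,0,0,0,0,0,-2],[1,0,0,0,0,0,-3],[1,0,0,0,0,0,-4],[1,0,0,0,0,0,-5]]

```text
t: 6.75
ee_pos: [531.9, 167.0, 131.5]
tool_rot: [[-0.672, 0.74, -0.0], [0.74, 0.672, -0.0], [0.0, -0.0, -1.0]]
wrist_force: [0.5, 0.6, -2.6]
gripper_width: 0.396
finger_force: 81.8
```

Emit:
apply_moves:
  deltas:
    - [[1,0,0,0,0,0,-1],[1,0,0,0,0,0,-2],[1,0,0,0,0,0,-3],[1,0,0,0,0,0,-4],[1,0,0,0,0,0,-5]]

```text
t: 7.38
ee_pos: [531.9, 167.0, 131.5]
tool_rot: [[-0.999, -0.039, -0.0], [-0.039, 0.999, -0.0], [0.0, -0.0, -1.0]]
wrist_force: [0.1, -0.7, -2.7]
gripper_width: 0.395
finger_force: 81.8
```

Emit:
apply_moves:
  deltas:
    - [[1,0,0,0,0,0,-1],[1,0,0,0,0,0,-2],[1,0,0,0,0,0,-3],[1,0,0,0,0,0,-4],[1,0,0,0,0,0,-4.6]]

```text
t: 8.0
ee_pos: [532.0, 167.0, 131.5]
tool_rot: [[-0.668, -0.745, -0.0], [-0.745, 0.668, -0.0], [0.0, 0.0, -1.0]]
wrist_force: [-0.7, -0.2, -2.7]
gripper_width: 0.396
finger_force: 81.8
```

```bash
python3 - <<'E'
from h import *
to([532,166.5,132],-104.3)
look('top','top4.png')
E
```

```text
t 8.0 ee [532.  167.  131.5] yaw -131.9 tilt [-0.01 -0.01] j [ 10.  23. -16.  51.  -0. -38.] F [-0.7 -0.2 -2.7] ff 81.8047571182251 w 0.396
delta [ 0.007 -0.007 -0.009] rz -2.758
```

Emit:
apply_moves:
  deltas:
    - [[1,0,0,0,0,0,-1],[1,0,0,0,0,0,-1.9],[1,0,0,0,0,0,-2.6],[1,0,0,0,0,0,-2.76],[1,0,0,0,0,0,-2.76]]

```text
t: 8.68
ee_pos: [532.1, 167.0, 131.3]
tool_rot: [[-0.254, -0.967, 0.0], [-0.967, 0.254, -0.0], [0.0, -0.0, -1.0]]
wrist_force: [0.3, -0.4, -3.0]
gripper_width: 0.398
finger_force: 81.8
```

```bash
python3 - <<'E'
from h import *
to([532,166.5,132],-104.3)
im=look('top','top4.png')
c=im[160:320,160:320]; cv2.imwrite('pics/top4c.png',cv2.resize(c,(600,600),interpolation=cv2.INTER_CUBIC))
# panel underside 91mm up -> board corners predicted
E
```

```text
t 8.68 ee [532.1 167.  131.3] yaw -104.7 tilt [ 0. -0.] j [ 10.  23. -16.  51.  -0. -65.] F [ 0.3 -0.4 -3. ] ff 81.82228446006775 w 0.398
delta [ 0.011 -0.001 -0.014] rz -0.039
```

View pics/top4c.png

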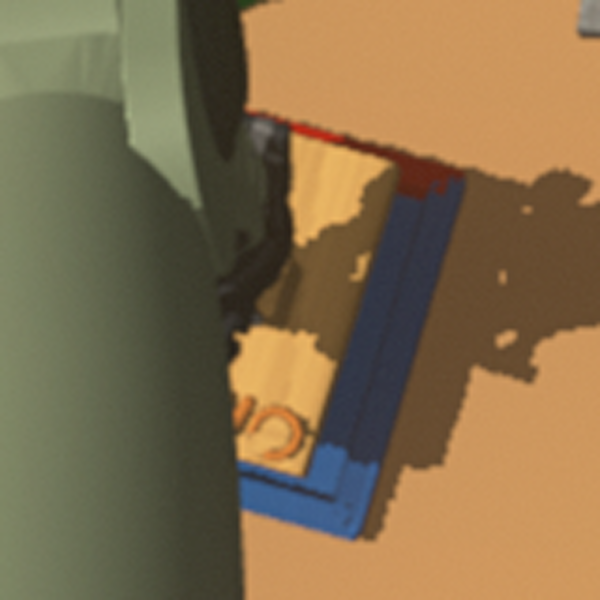

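The half turn is done, with the plain end towards the red rail. Right-hand board corners are at about crop (395,165) and (302,472). From those I'll compute the centre.

```bash
python3 - <<'E'
from h import *
a=ray('top',160+395/3.75,160+165/3.75,119.6)[:2]; b=ray('top',160+302/3.75,160+472/3.75,119.6)[:2]
d=a-b; L=np.hypot(*d); ex=d/L; ey=np.array([-ex[1],ex[0]])
print(a,b,L,np.degrees(np.arctan2(*ex[::-1])),'centre',(a+b)/2+50*ey)
# same for initial frame right outer edge as check of the cradle: outer corners in crop (462,178),(362,538)
a=ray('top',160+462/3.75,160+178/3.75,15)[:2]; b=ray('top',160+362/3.75,160+538/3.75,15)[:2]; d=a-b;print(np.hypot(*d),np.degrees(np.arctan2(d[1],d[0])))
E
```

```text
[603.99392774  98.10155288] [433.82876934 141.38000038] 175.58247393397738 -14.269610083952049 centre [531.23559895 168.19810685]
223.19550166032607 -13.260227318127896
```

Emit:
apply_moves:
  deltas:
    - [[1,0.03,-0.03,0.3,0,0,0],[1,0.03,-0.03,0.7,0,0,0],[1,0.03,-0.03,1.1,0,0,0],[1,0.03,-0.03,1.35,0,0,0],[1,0.03,-0.03,1.35,0,0,0]]

```text
t: 9.35
ee_pos: [532.1, 164.9, 62.2]
tool_rot: [[-0.253, -0.968, -0.003], [-0.968, 0.253, -0.0], [0.001, 0.002, -1.0]]
wrist_force: [0.1, 0.0, -1.7]
gripper_width: 0.399
finger_force: 81.8
```

Emit:
apply_moves:
  deltas:
    - [[1,0,0,0.06,0,0,0],[1,0,0,0.12,0,0,0],[1,0,0,0.18,0,0,0],[1,0,0,0.24,0,0,0],[1,0,0,0.24,0,0,0]]

```text
t: 9.98
ee_pos: [533.0, 165.2, 51.4]
tool_rot: [[-0.252, -0.968, -0.0], [-0.968, 0.252, -0.0], [0.0, 0.0, -1.0]]
wrist_force: [0.1, 0.8, -3.4]
gripper_width: 0.394
finger_force: 81.8
```

```bash
python3 - <<'E'
from h import *
to([533,165,41.7],-104.3)
E
```

```text
t 9.97 ee [533.  165.2  51.4] yaw -104.6 tilt [-0.03 -0.  ] j [ 10.  28. -21.  41.   0. -66.] F [ 0.1  0.8 -3.4] ff 81.81980609893799 w 0.394
delta [ 0.004 -0.002  0.193] rz -0.031
```

No contact so far, and the underside is about 8 mm below the rail tops. Continuing down.

Emit:
apply_moves:
  deltas:
    - [[1,0,0,0.05,0,0,0],[1,0,0,0.1,0,0,0],[1,0,0,0.15,0,0,0],[1,0,0,0.18,0,0,0],[1,0,0,0.18,0,0,0]]

```text
t: 10.6
ee_pos: [533.1, 165.2, 42.4]
tool_rot: [[-0.252, -0.968, -0.0], [-0.968, 0.252, -0.0], [0.0, 0.0, -1.0]]
wrist_force: [-0.4, 1.0, -2.6]
gripper_width: 0.399
finger_force: 81.8
```

Emit:
apply_moves:
  deltas:
    - [[1,0,0,0.01,0,0,0],[1,0,0,0.02,0,0,0],[1,0,0,0.02,0,0,0]]

```text
t: 10.98
ee_pos: [533.3, 165.2, 41.9]
tool_rot: [[-0.252, -0.968, 0.0], [-0.968, 0.252, 0.0], [-0.0, -0.0, -1.0]]
wrist_force: [-1.8, -0.9, 1.2]
gripper_width: 0.398
finger_force: 82.2
```

Contact starts at z 41.9, which matches the original seat at 41.7. Releasing and rising.

Emit:
apply_moves:
  deltas:
    - [[1,0,0,0.01,0,0,0],[0.5,0,0,0.01,0,0,0],[0.2,0,0,0.01,0,0,0],[0,0,0,0.01,0,0,0],[0,0,0,0.01,0,0,0]]
  newtons: 20

```text
t: 11.6
ee_pos: [533.2, 165.2, 41.0]
tool_rot: [[-0.252, -0.968, 0.0], [-0.968, 0.252, 0.0], [-0.0, -0.0, -1.0]]
wrist_force: [-0.5, -0.2, -0.2]
gripper_width: 0.999
finger_force: 0.0
```

Emit:
apply_moves:
  deltas:
    - [[0,0,0,0,0,0,0],[0,0,0,0,0,0,0],[0,0,0,-0.3,0,0,0],[0,0,0,-1,0,0,0],[0,0,0,-1.8,0,0,0]]

```text
t: 12.22
ee_pos: [532.9, 165.2, 132.6]
tool_rot: [[-0.252, -0.968, -0.001], [-0.968, 0.252, -0.0], [0.0, 0.001, -1.0]]
wrist_force: [0.6, -1.1, 0.1]
gripper_width: 0.999
finger_force: 0.0
```

Emit:
apply_moves:
  deltas:
    - [[0,0.5,0,-1,0,0,0],[0,1.5,0,-1.6,0,0,0],[0,2.5,0,-1.6,0,0,0],[0,3.5,0,-1.6,0,0,0],[0,4.5,0,-1.6,0,0,0]]

```text
t: 12.85
ee_pos: [476.1, -53.9, 212.5]
tool_rot: [[-0.252, -0.968, 0.002], [-0.968, 0.252, -0.001], [0.0, -0.002, -1.0]]
wrist_force: [0.6, 0.1, 0.8]
gripper_width: 0.998
finger_force: 0.0
```

```bash
python3 - <<'E'
from h import *
from seg import seg
to([533,165,41.7],-104.3)
look('top','top5.png'); seg('top5.png','crop5.png')
im=look('side','side5.png'); a=cv2.imread('pics/crop5.png'); b=cv2.resize(im[180:360,200:380],(520,560))[:,:400]
cv2.imwrite('pics/end.png',cv2.resize(np.hstack([a[:,:],b]),(780,474)))
E
```

```text
t 12.85 ee [476.1 -53.9 212.5] yaw -104.6 tilt [ 0.11 -0.03] j [-15.  11. -20.  59.  -0. -91.] F [0.6 0.1 0.8] ff 0.0 w 0.998
delta [-4.524  0.01   3.415] rz -0.029
frame ((533.1602783203125, 164.9891815185547), (149.0580596923828, 228.29376220703125), 75.54871368408203)
board ((532.7940673828125, 166.47193908691406), (101.25194549560547, 184.2080535888672), 75.59127044677734)
```

View pics/end.png

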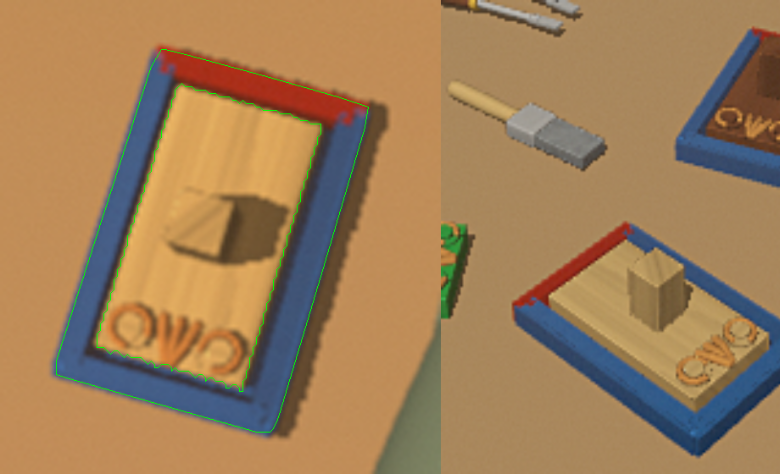

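The panel is seated level in its cradle, within about 2 mm of centre, with the plain end at the red rail (top crop 250,105). The dark panel has not been disturbed, and the arm is clear.

Emit:
apply_moves:
  deltas:
    - [[0,0,0,0,0,0,0],[0,0,0,0,0,0,0],[0,0,0,0,0,0,0]]

```text
t: 13.32
ee_pos: [476.6, -51.4, 211.2]
tool_rot: [[-0.25, -0.968, 0.0], [-0.968, 0.25, 0.0], [-0.0, 0.0, -1.0]]
wrist_force: [0.0, -0.0, 0.6]
gripper_width: 0.993
finger_force: 0.0
```

```bash
python3 -c "
from h import *
print(r.hand_in())"
```

```text
the job is handed in; nothing more can be done
None
```

The pale panel is back in its cradle, turned half a turn with its plain end at the red rail, and I handed the job in at about 13 s; the final pictures show it seated level and within about 2 mm of centre, but the hand-in returned no verdict.

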